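# Shut the welding consumables case

### The arm

A 6-joint arm with a two-finger parallel gripper is mounted at the origin on the work surface. World frame = base frame: x ahead of the robot, y to its left, z up, the work surface at z = 0. Lengths are in m, angles in rad, forces in N, time in s.
With the tool pointing down it reaches from about 0.35 to 0.975 m from the base axis. Payload 4.9 kg.
Tool frame: the origin (TCP) lies at the very end of the fingers, on their centre line; the grasp point (between the pads) lies 19 mm behind it; x points along the fingers, z is the direction in which the jaws open and shut, and the axes are right-handed (so a half turn about x gives the same grasp; the last joint's range is limited). The gripper opens to 85 mm and grips with 20 to 120 N. Pads are 22 mm wide; open, the fingers measure 114 mm over their backs; the gripper's body (76 mm by 85 mm) begins 54 mm behind the grasp point. The pads swing forward as they close: fully open they stand 13 mm farther back than shut.
Start: joints at [-1.278, 0.053, 1.613, -0, 1.476, -0.119], TCP at [0.25, -0.573, 0.231] pointing down, gripper open.
Joint ranges: [-3.01, 3.01], [-1.01, 2.22], [0.06, 2.58], [-1.02, 4.17], [0.09, 2.62], [-3.14, 3.14]. Speed limits (rad/s): [2.57, 2.57, 3.14, 3.14, 3.14, 3.14].

### API

Orientations are given as a unit quaternion [w, x, y, z].
In Python, from plant import manip, vision, job gives the robot as it stands.
- The arm moves only by the tool servo_tool, never from a script. Its arguments are lists of equal length, an entry for each row: "twist": the turn, a rotation vector about the world's x, y, z in rad, a list of three; "xyz": the shift along the world's x, y, z in cm, a list of three; "fingers": the opening, from 0 (shut) to 1 (fully open). In form: {"twist": [[wx, wy, wz], ...], "xyz": [[x, y, z], ...], "fingers": [fingers, ...]}. A call has 1 to 8 rows; each row shifts and turns the commanded pose from where the row before left it; what a row does not reach is not made up. A row lasts 1/8 s, in which the tool goes at most 62.5 mm and 10.7 degrees, less where a joint would pass 70% of its speed; a pose out of reach is approached as far as the arm can. A call with a gripper value outside its range is refused whole. The fingers move at their own pace and stop on an object; the grip force is fixed at half the most. Time passes only in rows, so rows that do not move let the fingers close. It gives the time, the measured TCP pose, the force and the opening at its end, in the units of the state.
- manip.state(): the state, without advancing time (a new reading comes with each control period).
- vision.grab_frame(name): name is "side" or "top"; returns the picture (384x512x3 uint8, red, green, blue); there is no depth.
- vision.get_calibration(name): a dict with "camera_matrix" (3x3 intrinsics, pixels), "k1" (the pictures are not rectified: a ray, as slopes to the right and down, at radius r is drawn at 1 + k1 r^2 times it, then the intrinsics apply), "origin" and "orientation" of the camera in the world. Camera axes: x right, y up, looking along -z (the intrinsics and any distortion apply to the point x, -y, -z); pixel columns grow to the right and rows downward; lengths in m; the calibration is good to about 2 mm. A picture is of the moment at which its call begins. get_calibration takes no time and is no camera call.
- job.job_done(): hands the job in, once; it reports no verdict.
Trained networks look in the newest picture that a camera, given by its name, has taken for a name from the list of things; names that differ only in an ending like _2 or _b are one class to them, and where a whole thing is asked for, a point or a joint stands for the part that bears it (a point fixed in the world has none). Each returns a list of dicts, best first, with "score" (0 to 1); they miss things now and then, are a little off and sometimes report something else, mostly with a low value. They report only what shows in the picture. A call takes as long as a camera call.
- vision.spot_in(camera, label): "extent" ([centre column, centre row, width, height] in pixels, round what is visible of it).
The state is a dict: "time": time; "joint_pos": joint angles; "joint_vel": joint speeds; "joint_efforts": joint torques, N m; "tool_pos": TCP position; "tool_rot": TCP orientation; "contact_force": force on the tool from outside, world axes, zero at the start; "ft_torque": the same for the moment, N m; "gripper_width": opening from 0.0 (shut) to 1.0 (fully open).
Only numpy, scipy, OpenCV 4.12 (cv2) and the standard library are available. Lean on these libraries where they do the work, as an engineer would, in place of code of your own. Each camera call takes 0.05 s, during which the arm holds its last target.

### The job

Close up the blue welding consumables case: first, while its cover still stands open, push the upright inner flap all the way down so that it lies flat over the tray, then push the cover over until it is fully shut. Do not shove, tip or lift the case, and leave the other things on the bench where they are.

Things in the scene. Friction and masses are not known exactly. Their poses are not given: they have to be found in the camera images.
- case: Blue painted open steel case standing loose on the bench, 190 mm (its x) by 240 mm (its y) by 75 mm high, walls 4 mm, about 4 to 5 kg. Origin: centre of its underside; z up. The cover is hinged along the top of its +x wall; the flap is hinged just inside the -x wall. The tray with brass nozzles below the flap is part of the case.
- cover (a joint): Hinge of the cover, rad: 0 = fully shut, flat on the rim; 1.57 = upright; up to 1.95 (stop), leaning away over the +x side. Starts standing open at 1.6 to 1.9. Stiff friction hinge (about 0.45 N m): it stays at any angle where it is left and must be pushed the whole way; up to about 5 N near its free edge.
- cover_hinge (a point): Middle of the cover's hinge line (runs along the case's y), on the top of the case's +x wall, 75 mm above the bench.
- cover_edge (a point): Middle of the cover's free edge, half way through its thickness. The cover is a flat blue plate 194 mm from hinge to free edge, 244 mm wide, 8 mm thick, with a 3 mm raised panel (look only) on its outer face; when shut its outer face is 84 mm above the bench.
- flap (a joint): Hinge of the flap, rad: 0 = folded flat over the tray, 13 mm below the rim of the case; 1.57 = upright. Starts at 1.3 to 1.57. Friction hinge (about 0.09 N m): it stays where it is left; 1 to 3 N near its free edge moves it. It opens no farther than 1.6 (stop). Standing, it is in the way of the closing cover.
- flap_hinge (a point): Middle of the flap's hinge line (runs along the case's y), 10 mm inside the outer face of the case's -x wall, 61.5 mm above the bench.
- flap_edge (a point): Middle of the flap's free edge. The flap is a bare aluminium plate 84 mm from hinge to free edge, 200 mm wide, 3 mm thick; it folds towards the case's +x side.
- spray_can: Grey can standing upright, diameter 56 mm, 150 mm high; origin at the centre of its underside. Leave alone.
- angle_offcut: Offcut of dark steel angle lying on the bench, 120 mm long (its x), 40 mm wide, 40 mm high; origin at the centre of its underside. Leave alone.
- steel_cup: Open steel cup standing upright, rim diameter 70 mm, 80 mm high; origin at the centre of its underside. Leave alone.

How it is judged:
On the way, in this order (a step that is already met when the one before it is completed fails the run):
1. the flap lies folded down while the cover still stands open (value of joint flap below 0.08 rad and value of joint cover above 1.1 rad), for 0.2 s.
2. the cover is shut over the folded flap (value of joint flap below 0.08 rad and value of joint cover below 0.04 rad), for 0.2 s.
At the end, for the whole second after the job is handed in: the flap lies down (within 0.08 rad) under the cover, which is shut (within 0.04 rad); the case stands level, at rest, within 30 mm of where it was (all of step 2 and angle between case's own z axis and vertical below 0.03 rad and distance of case from where it was at the start of the episode below 0.03 m and linear speed of case below 0.02 m/s); the robot touches nothing.
It fails at once if the case is shoved more than 30 mm, tipped or lifted (distance of case from where it was at the start of the episode above 0.03 m or angle between case's own z axis and vertical above 0.12 rad or height (world z) of case above 0.012 m).
It fails at once if another thing on the bench is moved more than 30 mm, lifted or tipped (distance of any of spray_can, angle_offcut, steel_cup from where it was at the start of the episode above 0.03 m or angle between any of spray_can, steel_cup's own z axis and vertical above 0.3 rad).
It also fails if it takes over 58 s, if anything falls off the work surface, if the arm or the gripper's body presses on something with over 40 N, if the wrist force passes 120 N, or if a joint passes its speed limit or range.

## Working session

There is one attempt and no reset: what is moved stays moved. The work goes in short steps, Python scripts to look and compute and a tool call to move; the robot and the scene stay as the last step left them, time stands still between calls to the robot, and variables do not carry over. Pictures are saved under pics/ and viewed, and the job is handed in when it is done.

Besides the shell and the picture viewer there is one more tool, called after ">>>" as name(argument=value, ...), one argument or row to a line, values as JSON. servo_tool: Moves the arm, as the interface text tells. Its arguments: {"type":"object","properties":{"twist":{"type":"array","items":{"type":"array","items":{"type":"number"}}},"xyz":{"type":"array","items":{"type":"array","items":{"type":"number"}}},"fingers":{"type":"array","items":{"type":"number"}}},"required":["twist","xyz","fingers"]}

```bash
mkdir -p pics; ls
cat > h.py <<'E'
import numpy as np,cv2
from scipy.spatial.transform import Rotation as R
from plant import manip,vision,job
def cal(n):
    c=vision.get_calibration(n);q=c["orientation"];return np.array(c["camera_matrix"]),c["k1"],np.array(c["origin"]),R.from_quat([q[1],q[2],q[3],q[0]]).as_matrix()
def proj(n,p):
    K,k,o,M=cal(n);v=(np.atleast_2d(p)-o)@M;s=np.c_[v[:,0]/-v[:,2],-v[:,1]/-v[:,2]]
    s=s*(1+k*(s**2).sum(1,keepdims=True));return s*[K[0,0],K[1,1]]+[K[0,2],K[1,2]]
def ray(n,uv):
    K,k,o,M=cal(n);d=(np.array(uv,float)-[K[0,2],K[1,2]])/[K[0,0],K[1,1]];s=d.copy()
    for _ in range(20): s=d/(1+k*(s**2).sum())
    r=M@np.array([s[0],-s[1],-1]);return o,r/np.linalg.norm(r)
def atz(n,uv,z):
    o,r=ray(n,uv);return o+r*(z-o[2])/r[2]
E
python3 - <<'E'
from h import *
for n in("side","top"):
    f=vision.grab_frame(n);cv2.imwrite(f"pics/{n}0.png",f[:,:,::-1]);print(n,vision.get_calibration(n))
    for l in("case","cover","flap","spray_can","angle_offcut","steel_cup","cover_edge","flap_edge"):
        print(l,[(np.round(d["extent"]),round(d["score"],2)) for d in vision.spot_in(n,l)[:2]])
print(manip.state())
E
```

```text
pics
side {'camera_matrix': array([[387.58174201,   0.        , 250.01205668],
       [  0.        , 387.58174201, 193.90762024],
       [  0.        ,   0.        ,   1.        ]]), 'k1': -0.11031004836329486, 'origin': array([0.38218182, 0.57154223, 0.834432  ]), 'orientation': array([-0.2017866 , -0.06805041,  0.3272513 ,  0.92062908])}
case [(array([254., 209.,  94., 112.]), 0.67), (array([282., 216., 142., 124.]), 0.56)]
cover [(array([252., 209.,  90., 111.]), 0.93), (array([314., 185.,  61.,  66.]), 0.41)]
flap [(array([313., 185.,  62.,  62.]), 0.65)]
spray_can [(array([215., 166.,  24.,  58.]), 0.92)]
angle_offcut [(array([306., 166.,  38.,  27.]), 0.55)]
steel_cup [(array([213., 275.,  35.,  40.]), 0.79)]
cover_edge [(array([252., 211.,  91., 107.]), 0.83), (array([213., 165.,  22.,  53.]), 0.57)]
flap_edge [(array([312., 185.,  66.,  64.]), 0.58), (array([306., 166.,  35.,  28.]), 0.15)]
top {'camera_matrix': array([[386.64252215,   0.        , 264.68034848],
       [  0.        , 386.64252215, 193.08608669],
       [  0.        ,   0.        ,   1.        ]]), 'k1': 0.016
[... 621 characters left out ...]
., 150.]), 0.22)]
{'time': 0.9, 'joint_pos': array([-1.27799593e+00,  5.26934892e-02,  1.61294096e+00,  3.04185529e-06,
        1.47599563e+00, -1.19026595e-01]), 'joint_vel': array([ 0.00021411, -0.00037843,  0.00104286, -0.00118624, -0.00023347,
        0.00064526]), 'joint_efforts': array([-2.67814641e-03, -3.93681443e+01, -3.70471072e+01, -3.22187207e-04,
        3.53124369e-04, -1.39865676e-05]), 'tool_pos': array([ 0.2501534 , -0.57271678,  0.23128312]), 'tool_rot': array([ 0.59165853,  0.387216  ,  0.59167742, -0.38719734]), 'contact_force': array([-0.10910455,  0.88088675, -0.4439282 ]), 'ft_torque': array([-0.00458601, -0.00891201, -0.00915025]), 'gripper_width': 0.9993844495816401}
```

View pics/side0.png

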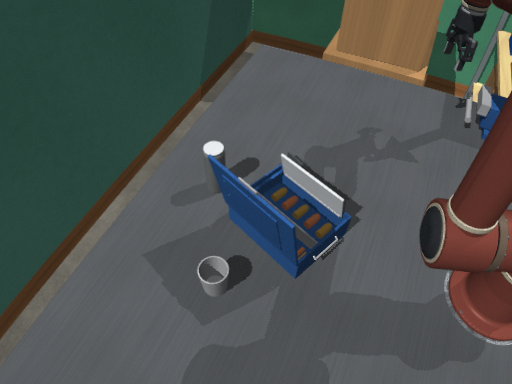

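View pics/top0.png

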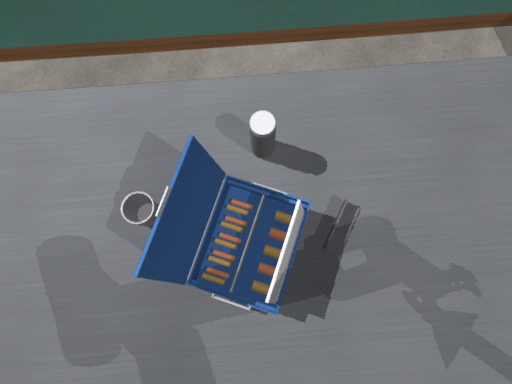

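Run:
```python
import cv2
a=cv2.imread("pics/side0.png")[130:310,180:380];b=cv2.imread("pics/top0.png")[110:340,120:380]
cv2.imwrite("pics/sz.png",cv2.resize(a,None,fx=3.3,fy=3.3,interpolation=2))
cv2.imwrite("pics/tz.png",cv2.resize(b,None,fx=2.6,fy=2.6,interpolation=2))
```

```text
(no output)
```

View pics/sz.png

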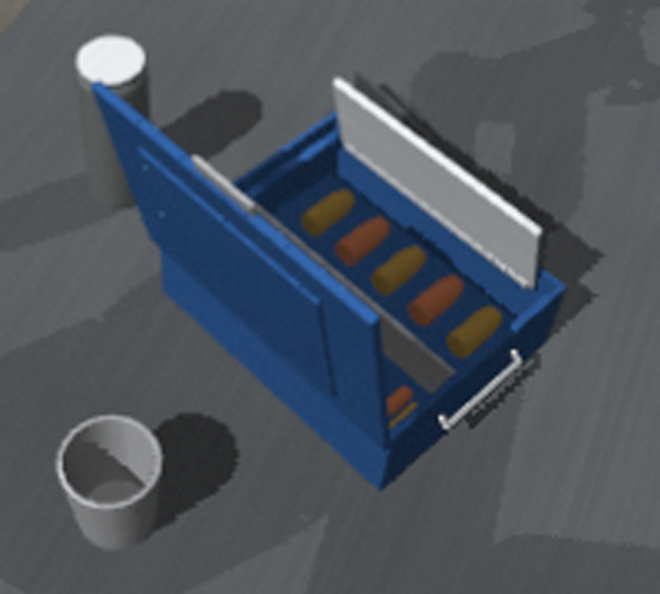

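View pics/tz.png

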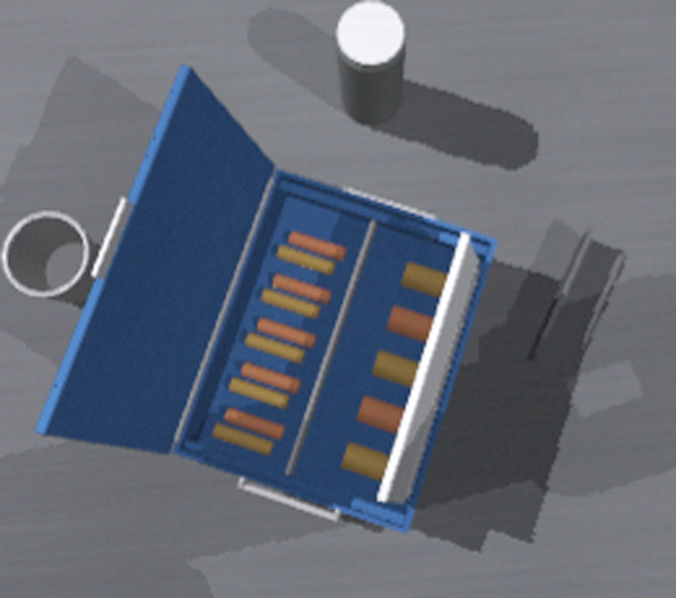

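```bash
cat > fit.py <<'E'
from h import *
from scipy.optimize import least_squares
def model(p):
    x,y,w,c,f=p;Rz=R.from_euler('z',w).as_matrix()
    def T(v): return Rz@np.array(v)+[x,y,0]
    def cov(l,yy,n): return T([.095-l*np.cos(c)+n*np.sin(c),yy,.075+l*np.sin(c)+n*np.cos(c)])
    def fl(l,yy): return T([-.085+l*np.cos(f),yy,.0615+l*np.sin(f)])
    return T,cov,fl
def obs(p):
    T,cov,fl=model(p);t,s="top","side"
    return [(t,cov(.194,-.122,.005)),(t,cov(.194,.122,.005)),(t,cov(0,-.122,.002)),(t,cov(0,.122,.002)),
     (t,T([-.095,-.12,.075])),(t,T([-.095,.12,.075])),(t,fl(.084,-.1)),(t,fl(.084,.1)),
     (s,cov(.194,-.122,.005)),(s,cov(.194,.122,.009)),(s,T([.095,.12,0])),(s,T([.095,-.12,0])),(s,T([-.095,.12,.075])),(s,fl(.084,-.1)),(s,fl(.084,.1))]
Z=np.array([(191.2,135.4),(136.2,276.2),(225,175.4),(187.3,283.8),(310,203),(276.9,313.8),(299.2,200.8),(267.7,302.3),
 (209.4,155.8),(295.2,227),(295.8,277.9),(229.4,217.9),(351.2,217.3),(281.8,154.2),(344.2,200.3)])
def res(p,Z): return (np.array([proj(n,q)[0] for n,q in obs(p)])-Z).ravel()
if __name__=="__main__":
    c0=(atz("top",(310,203),.075)+atz("top",(187,284),.075))/2
    print(atz("top",(225,175),.075),atz("top",(310,203),.075),atz("top",(277,314),.075))
    best=None
    for w0 in np.arange(-3,3.2,.5):
      for flip in(0,1):
        ZZ=Z.copy()
        if flip:
            for a,b in((0,1),(2,3),(4,5),(6,7)): ZZ[[a,b]]=ZZ[[b,a]]
        r=least_squares(res,[c0[0],c0[1],w0,1.75,1.45],loss='soft_l1',args=(ZZ,))
        if best is None or r.cost<best.cost: best=r;bz=(ZZ,flip)
    p=best.x;print(np.round(p,4),best.cost,bz[1]);print(np.round(best.fun.reshape(-1,2),1))
    T,cov,fl=model(p)
    for k,v in dict(edge=cov(.194,0,.005),hinge=cov(0,0,0),fe=fl(.084,0),fh=fl(0,0),fe_a=fl(.084,-.1),fe_b=fl(.084,.1),ce_a=cov(.194,-.122,.005),ce_b=cov(.194,.122,.005)).items(): print(k,np.round(v,3))
    print("cup",atz("top",(139,208),.08),"can",atz("top",(262,123),.15),"off",atz("top",(340,226),.03))
E
python3 fit.py
```

```text
[0.67369121 0.05037241 0.075     ] [ 0.59843352 -0.1240388   0.075     ] [ 0.3820843  -0.03537134  0.075     ]Traceback (most recent call last):
  File "fit.py", line 26, in <module>
    r=least_squares(res,[c0[0],c0[1],w0,1.75,1.45],loss='soft_l1',args=(ZZ,))
    return func(*args, **kwargs)
    result = trf(vector_fun.fun, vector_fun.jac, x0, f0, J0, lb, ub, ftol, xtol,
                 gtol, max_nfev, x_scale, loss_function, tr_solver,
                 tr_options.copy(), verbose, callback=callback_wrapped)
    return trf_no_bounds(
        fun, jac, x0, f0, J0, ftol, xtol, gtol, max_nfev, x_scale,
        loss_function, tr_solver, tr_options, verbose, callback=callback)
    J = jac(x)
    self._update_jac()
    ~~~~~~~~~~~~~~~~^^
    self.J = self.jac_wrapped(xp_copy(self.x), f0=self.f)
             ~~~~~~~~~~~~~~~~^^^^^^^^^^^^^^^^^^^^^^^^^^^^
    J, dct = approx_derivative(
             ~~~~~~~~~~~~~~~~~^
        self.fun,
        ^^^^^^^^^
    ...<2 lines>...
        **self.finite_diff_options,
        ^^^^^^^^^^^^^^^^^^^^^^^^^^^
    )
    ^
    J, _nfev = _dense_difference(fun_
[... 471 characters left out ...]
p.atleast_1d(self.fun(x))
                         ~~~~~~~~^^^
    return self.f(x, *self.args, **self.kwargs)
           ~~~~~~^^^^^^^^^^^^^^^^^^^^^^^^^^^^^^
  File "fit.py", line 16, in res
    def res(p,Z): return (np.array([proj(n,q)[0] for n,q in obs(p)])-Z).ravel()
                                    ~~~~^^^^^
  File "h.py", line 7, in proj
    K,k,o,M=cal(n);v=(np.atleast_2d(p)-o)@M;s=np.c_[v[:,0]/-v[:,2],-v[:,1]/-v[:,2]]
            ~~~^^^
  File "h.py", line 5, in cal
    c=vision.get_calibration(n);q=c["orientation"];return np.array(c["camera_matrix"]),c["k1"],np.array(c["origin"]),R.from_quat([q[1],q[2],q[3],q[0]]).as_matrix()
ValueError: time passes only in moves, steps and waits
```

```bash
sed -i 's/^def cal(n):/import functools\n@functools.lru_cache\ndef cal(n):/' h.py; python3 fit.py; python3 -c "
from h import *;print(manip.state()['time'])"
```

```text
[0.67369121 0.05037241 0.075     ] [ 0.59843352 -0.1240388   0.075     ] [ 0.3820843  -0.03537134  0.075     ]
[0.5271 0.0075 1.178  1.7605 1.3719] 12.41643063899361 0
[[-0.  -0.3]
 [-0.8  1.8]
 [-0.1 -1.8]
 [-2.6  1.6]
 [ 0.8 -1.6]
 [-0.3  1.4]
 [-0.4 -1.2]
 [-0.7  0.2]
 [ 0.1 -2.3]
 [-0.7 -0.3]
 [ 0.3  0.1]
 [ 0.2 -0.4]
 [ 0.9 -1.9]
 [ 0.1 -1.1]
 [ 0.3 -1.3]]
edge [0.579 0.134 0.265]
hinge [0.563 0.095 0.075]
fe [ 0.501 -0.056  0.144]
fh [ 0.495 -0.071  0.061]
fe_a [ 0.593 -0.094  0.144]
fe_b [ 0.409 -0.017  0.144]
ce_a [0.692 0.087 0.265]
ce_b [0.467 0.18  0.265]
cup [0.61545783 0.23186703 0.08      ] can [ 0.75363681 -0.03560998  0.15      ] off [ 0.55088669 -0.19011173  0.03      ]
0.9
```

Run:
```python
from h import *
s=manip.state();q=s["tool_rot"];M=R.from_quat([q[1],q[2],q[3],q[0]]).as_matrix();print(M.round(3))
z=M[:,2];w=1.178;ey=np.array([-np.sin(w),np.cos(w)]);ex=np.array([np.cos(w),np.sin(w)])
a=np.arctan2(z[1],z[0]);b=np.arctan2(ey[1],ey[0]);print("turn",(b-a+np.pi/2)%np.pi-np.pi/2)
P=lambda x,y,z:np.round(np.r_[np.array([.527,.0075])+ex*x+ey*y,z],4)
print("pre",P(-.135,0,.2),P(-.135,0,.128))
l=.07;prev=None
for f in [1.37,1.2,1.0,.8,.6,.4,.2,.1,0]:
    p=P(-.085+l*np.cos(f)-.0125*1-.0,0,.0615+l*np.sin(f)+.0015*np.cos(f));print(f,p,None if prev is None else (p-prev)*100);prev=p
```

```text
[[-0.     0.916  0.4  ]
 [ 0.     0.4   -0.916]
 [-1.     0.    -0.   ]]
turn 0.7661732972745439
pre [ 0.4753 -0.1172  0.2   ] [ 0.4753 -0.1172  0.128 ]
1.37 [ 0.495  -0.0697  0.1304] None
1.2 [ 0.4994 -0.0591  0.1273] [ 0.44  1.06 -0.31]
1.0 [ 0.5042 -0.0476  0.1212] [ 0.48  1.15 -0.61]
0.8 [ 0.5083 -0.0375  0.1128] [ 0.41  1.01 -0.84]
0.6 [ 0.5118 -0.0292  0.1023] [ 0.35  0.83 -1.05]
0.4 [ 0.5144 -0.023   0.0901] [ 0.26  0.62 -1.22]
0.2 [ 0.5159 -0.0192  0.0769] [ 0.15  0.38 -1.32]
0.1 [ 0.5163 -0.0182  0.07  ] [ 0.04  0.1  -0.69]
0 [ 0.5165 -0.0179  0.063 ] [ 0.02  0.03 -0.7 ]
```

>>> servo_tool(
  twist=[
    [0,0,0.096],
    [0,0,0.096],
    [0,0,0.096],
    [0,0,0.096],
    [0,0,0.096],
    [0,0,0.096],
    [0,0,0.095],
    [0,0,0.095],
  ],
  xyz=[
    [2,4,0],
    [2,4,0],
    [2,4,0],
    [2,4,0],
    [2,4,0],
    [2,4,0],
    [2,4,0],
    [2,4,0],
  ],
  fingers=[0,0,0,0,0,0,0,0],
)

```text
time: 1.9
tool_pos: [0.4107, -0.2514, 0.2316]
tool_rot: [0.694, 0.137, 0.693, -0.137]
contact_force: [-0.1, 0.1, 0.2]
gripper_width: -0.006
```

>>> servo_tool(
  twist=[
    [0,0,0],
    [0,0,0],
    [0,0,0],
    [0,0,0],
    [0,0,0],
    [0,0,0],
    [0,0,0],
    [0,0,0],
  ],
  xyz=[
    [1.6,3.4,-1],
    [1.6,3.4,-1],
    [1.6,3.4,-1],
    [1.7,3.4,-1],
    [0,0,-2],
    [0,0,-2],
    [0,0,-2],
    [0,0,0],
  ],
  fingers=[0,0,0,0,0,0,0,0],
)

```text
time: 2.9
tool_pos: [0.4734, -0.1168, 0.129]
tool_rot: [0.692, 0.139, 0.695, -0.138]
contact_force: [0.1, 0.0, 0.7]
gripper_width: -0.001
```

```bash
cat > look.py <<'E'
import sys
from h import *
n=sys.argv[1];o=[]
for c,(x0,y0,x1,y1) in(("side",(180,110,380,310)),("top",(120,110,380,340))):
    f=vision.grab_frame(c)[:,:,::-1];cv2.imwrite(f"pics/{n}_{c}.png",f)
    f=f[y0:y1,x0:x1];o.append(cv2.resize(f,(400,int(400*f.shape[0]/f.shape[1])),interpolation=2)[:350])
h=min(i.shape[0] for i in o);cv2.imwrite(f"pics/{n}.png",np.hstack([i[:h] for i in o]))
E
python3 look.py a
```

```text
(no output)
```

View pics/a.png

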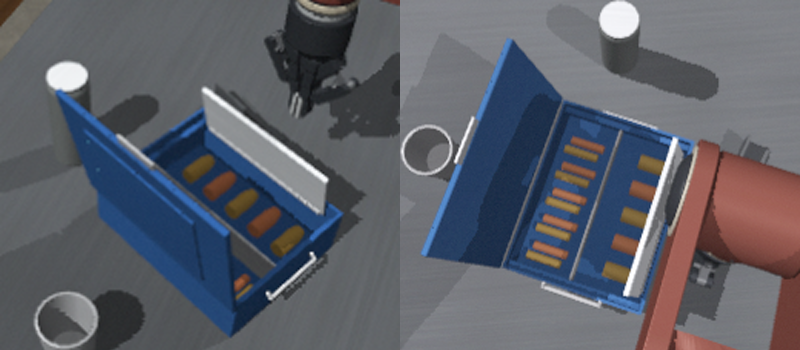

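>>> servo_tool(
  twist=[
    [0,0,0],
    [0,0,0],
    [0,0,0],
    [0,0,0],
    [0,0,0],
    [0,0,0],
    [0,0,0],
    [0,0,0],
  ],
  xyz=[
    [0.7,1.5,0],
    [0.7,1.6,0.1],
    [0.7,1.6,0],
    [0.2,0.5,-0.15],
    [0.2,0.5,-0.15],
    [0.25,0.6,-0.3],
    [0.25,0.6,-0.3],
    [0.4,1.0,-0.8],
  ],
  fingers=[0,0,0,0,0,0,0,0],
)

```text
time: 4.0
tool_pos: [0.5096, -0.0376, 0.1153]
tool_rot: [0.694, 0.138, 0.693, -0.138]
contact_force: [1.7, -0.8, 1.2]
gripper_width: 0.003
```

>>> servo_tool(
  twist=[
    [0,0,0],
    [0,0,0],
    [0,0,0],
    [0,0,0],
    [0,0,0],
    [0,0,0],
    [0,0,0],
    [0,0,0],
  ],
  xyz=[
    [0.35,0.85,-1.05],
    [0.25,0.6,-1.2],
    [0.15,0.4,-1.3],
    [0.05,0.1,-0.7],
    [0,0,-0.4],
    [0,0,-0.2],
    [0,0,0],
    [0,0,0],
  ],
  fingers=[0,0,0,0,0,0,0,0],
)

```text
time: 5.0
tool_pos: [0.5173, -0.0184, 0.0671]
tool_rot: [0.694, 0.138, 0.693, -0.138]
contact_force: [-0.1, 0.2, -0.5]
gripper_width: -0.004
```

>>> servo_tool(
  twist=[
    [0,0,0],
    [0,0,0],
    [0,0,0],
  ],
  xyz=[
    [0,0,-0.3],
    [0,0,-0.2],
    [0,0,0],
  ],
  fingers=[0,0,0],
)

```text
time: 5.38
tool_pos: [0.5176, -0.0184, 0.063]
tool_rot: [0.694, 0.138, 0.693, -0.138]
contact_force: [-3.2, -0.1, 5.9]
gripper_width: 0.0
```

```bash
python3 look.py b
```

```text
(no output)
```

View pics/b.png

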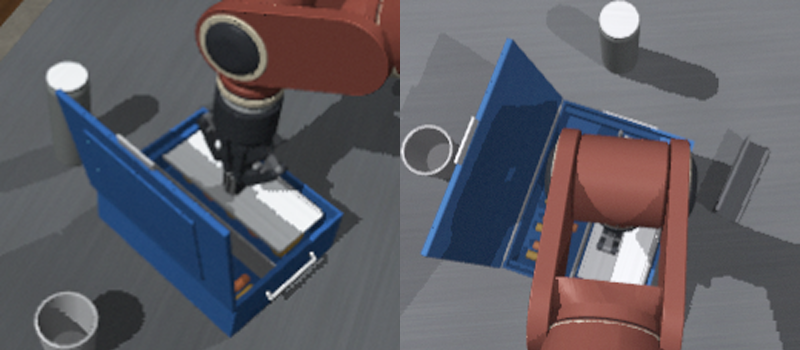

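The picture shows the flap lying flat under the fingertips (side crop ~(235,185)), and the cover still open. TCP height of 0.063 with 6 N matches the flap's top. I'll press a little more and hold, then lift.

>>> servo_tool(
  twist=[
    [0,0,0],
    [0,0,0],
    [0,0,0],
  ],
  xyz=[
    [0,0,-0.2],
    [0,0,0],
    [0,0,0],
  ],
  fingers=[0,0,0],
)

```text
time: 5.85
tool_pos: [0.5177, -0.0184, 0.0628]
tool_rot: [0.693, 0.138, 0.694, -0.138]
contact_force: [-9.0, 1.0, 17.0]
gripper_width: -0.003
```

>>> servo_tool(
  twist=[
    [0,0,0],
    [0,0,0],
    [0,0,0],
    [0,0,0],
    [0,0,0],
    [0,0,0],
    [0,0,0],
    [0,0,0],
  ],
  xyz=[
    [0,0,2],
    [-0.5,-1,4],
    [-0.5,-1,5],
    [0,0,6],
    [0,0,6],
    [0,0,6],
    [0,0,1.5],
    [0,0,0],
  ],
  fingers=[0,0,0,0,0,0,0,0],
)

```text
time: 6.85
tool_pos: [0.5075, -0.0383, 0.3655]
tool_rot: [0.694, 0.138, 0.693, -0.138]
contact_force: [0.5, 0.2, -0.6]
gripper_width: 0.002
```

```bash
python3 look.py c
python3 - <<'E'
from h import *
print(manip.state()["tool_pos"],manip.state()["joint_pos"].round(2))
E
```

```text
[ 0.506528   -0.03810972  0.36217941] [-0.22 -0.27  1.7  -0.    1.72  0.17]
```

View pics/c.png

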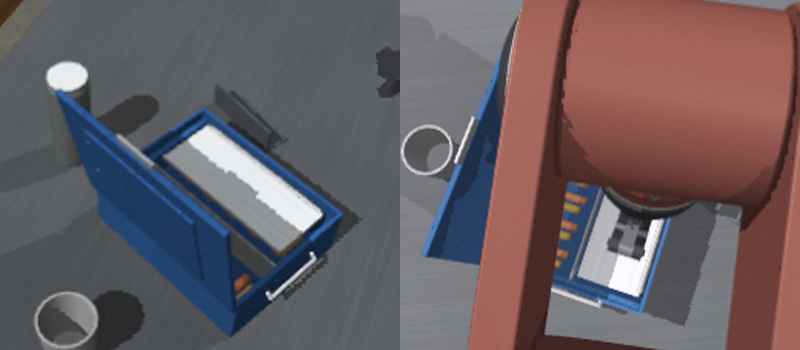

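Run:
```python
from h import *
w=1.178;ey=np.array([-np.sin(w),np.cos(w)]);ex=np.array([np.cos(w),np.sin(w)])
P=lambda x,y,z:np.round(np.r_[np.array([.527,.0075])+ex*x+ey*y,z],4)
print(P(.2,0,.222))
l=.15;prev=P(.2,0,.225)
for f in [1.57,1.4,1.2,1.0,.8,.6,.4,.2,.1,0]:
    p=P(.095-l*np.cos(f)+.012*np.sin(f)+.011,0,.075+l*np.sin(f)+.012*np.cos(f));print(f,p,np.round((p-prev)*100,2));prev=p
```

```text
[0.6036 0.1923 0.222 ]
1.57 [0.5721 0.1164 0.225 ] [-3.15 -7.59  0.  ]
1.4 [0.5623 0.0928 0.2249] [-0.98 -2.36 -0.01]
1.2 [0.551  0.0655 0.2192] [-1.13 -2.73 -0.57]
1.0 [0.5404 0.0399 0.2077] [-1.06 -2.56 -1.15]
0.8 [0.5309 0.0168 0.191 ] [-0.95 -2.31 -1.67]
0.6 [ 0.5228 -0.0027  0.1696] [-0.81 -1.95 -2.14]
0.4 [ 0.5165 -0.0179  0.1445] [-0.63 -1.52 -2.51]
0.2 [ 0.5122 -0.0282  0.1166] [-0.43 -1.03 -2.79]
0.1 [ 0.5109 -0.0313  0.1019] [-0.13 -0.31 -1.47]
0 [ 0.5102 -0.0331  0.087 ] [-0.07 -0.18 -1.49]
```

>>> servo_tool(
  twist=[
    [0,0,0],
    [0,0,0],
    [0,0,0],
    [0,0,0],
    [0,0,0],
    [0,0,0],
    [0,0,0],
  ],
  xyz=[
    [1.6,3.9,0],
    [1.6,3.9,0],
    [1.6,3.8,0],
    [1.7,3.8,0],
    [1.6,3.8,0],
    [1.6,3.8,0],
    [0,0,0],
  ],
  fingers=[0,0,0,0,0,0,0],
)

```text
time: 7.82
tool_pos: [0.6035, 0.1937, 0.3604]
tool_rot: [0.692, 0.136, 0.696, -0.138]
contact_force: [-0.4, 0.3, -0.6]
gripper_width: -0.0
```

```bash
python3 look.py d
python3 - <<'E'
from h import *
print(manip.state()["tool_pos"],manip.state()["joint_pos"].round(2))
E
```

```text
[0.60343406 0.19158105 0.36197486] [ 0.19  0.03  1.42 -0.    1.69  0.58]
```

View pics/d.png

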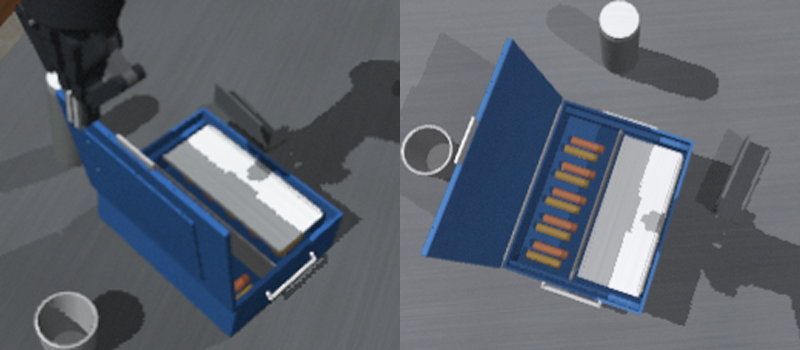

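Run:
```python
from h import *
print(proj("top",[.603,.192,.362]),proj("side",[.603,.192,.362]))
```

```text
[[103.11677325 175.4823037 ]] [[222.22702647 168.63209085]]
```

View pics/d_top.png

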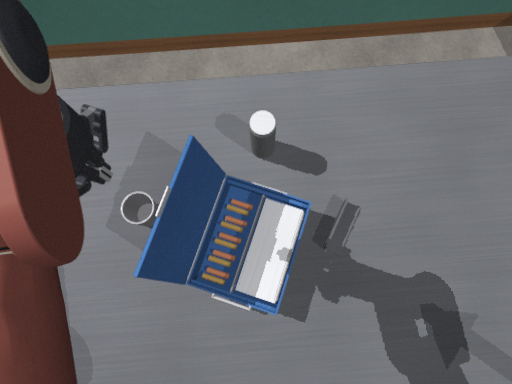

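Fingertips at (103,173) in the top picture, as projected, so they are clear behind the cover. The flap stays flat. Lowering next.

>>> servo_tool(
  twist=[
    [0,0,0],
    [0,0,0],
    [0,0,0],
    [0,0,0],
    [0,0,0],
    [0,0,0],
  ],
  xyz=[
    [0,0,-3],
    [0,0,-4],
    [0,0,-4],
    [0,0,-2.7],
    [-0.6,-1.6,0],
    [-0.6,-1.5,0],
  ],
  fingers=[0,0,0,0,0,0],
)

```text
time: 8.68
tool_pos: [0.592, 0.1589, 0.229]
tool_rot: [0.694, 0.138, 0.693, -0.138]
contact_force: [0.2, -0.2, 0.9]
gripper_width: 0.005
```

>>> servo_tool(
  twist=[
    [0,0,0],
    [0,0,0],
    [0,0,0],
    [0,0,0],
    [0,0,0],
    [0,0,0],
  ],
  xyz=[
    [-0.6,-1.5,0],
    [-0.6,-1.5,0],
    [-0.7,-1.5,0],
    [-0.5,-1.2,0],
    [-0.5,-1.2,0],
    [-0.6,-1.4,-0.2],
  ],
  fingers=[0,0,0,0,0,0],
)

```text
time: 9.43
tool_pos: [0.557, 0.0768, 0.2258]
tool_rot: [0.694, 0.138, 0.693, -0.138]
contact_force: [2.8, 1.2, 1.2]
gripper_width: -0.002
```

>>> servo_tool(
  twist=[
    [0,0,0],
    [0,0,0],
    [0,0,0],
    [0,0,0],
    [0,0,0],
    [0,0,0],
    [0,0,0],
    [0,0,0],
  ],
  xyz=[
    [-0.5,-1.2,-0.4],
    [-0.5,-1.3,-0.5],
    [-0.5,-1.3,-0.6],
    [-0.5,-1.2,-0.8],
    [-0.5,-1.1,-0.9],
    [-0.4,-1,-1],
    [-0.4,-1,-1.1],
    [0,0,0],
  ],
  fingers=[0,0,0,0,0,0,0,0],
)

```text
time: 10.42
tool_pos: [0.5231, -0.004, 0.171]
tool_rot: [0.693, 0.138, 0.694, -0.139]
contact_force: [-0.5, -0.1, 0.1]
gripper_width: 0.004
```

```bash
python3 look.py e
```

```text
(no output)
```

View pics/e.png

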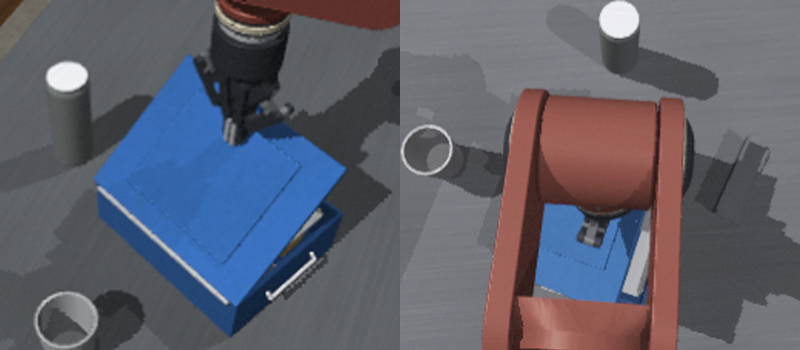

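>>> servo_tool(
  twist=[
    [0,0,0],
    [0,0,0],
    [0,0,0],
    [0,0,0],
    [0,0,0],
    [0,0,0],
    [0,0,0],
    [0,0,0],
  ],
  xyz=[
    [-0.3,-0.8,-1.2],
    [-0.3,-0.8,-1.3],
    [-0.2,-0.5,-1.4],
    [-0.2,-0.4,-1.4],
    [-0.1,-0.2,-1.4],
    [-0.1,-0.2,-1],
    [0,0,-0.4],
    [0,0,0],
  ],
  fingers=[0,0,0,0,0,0,0,0],
)

```text
time: 11.52
tool_pos: [0.5119, -0.032, 0.0914]
tool_rot: [0.693, 0.138, 0.694, -0.138]
contact_force: [-0.4, -0.3, 0.6]
gripper_width: 0.002
```

>>> servo_tool(
  twist=[
    [0,0,0],
    [0,0,0],
    [0,0,0],
  ],
  xyz=[
    [0,0,-0.2],
    [0,0,-0.1],
    [0,0,0],
  ],
  fingers=[0,0,0],
)

```text
time: 11.9
tool_pos: [0.5125, -0.0322, 0.0891]
tool_rot: [0.694, 0.138, 0.693, -0.138]
contact_force: [0.3, -1.1, 1.1]
gripper_width: 0.001
```

>>> servo_tool(
  twist=[
    [0,0,0],
    [0,0,0],
    [0,0,0],
    [0,0,0],
    [0,0,0],
  ],
  xyz=[
    [0,0,-0.2],
    [0,0,-0.2],
    [0,0,-0.1],
    [0,0,0],
    [0,0,0],
  ],
  fingers=[0,0,0,0,0],
)

```text
time: 12.52
tool_pos: [0.5122, -0.0323, 0.084]
tool_rot: [0.693, 0.138, 0.694, -0.138]
contact_force: [-2.3, -1.1, 3.6]
gripper_width: -0.0
```

>>> servo_tool(
  twist=[
    [0,0,0],
    [0,0,0],
    [0,0,0],
    [0,0,0],
    [0,0,0],
  ],
  xyz=[
    [0,0,-0.15],
    [0,0,-0.15],
    [0,0,0],
    [0,0,0],
    [0,0,0],
  ],
  fingers=[0,0,0,0,0],
)

```text
time: 13.15
tool_pos: [0.5123, -0.0323, 0.0839]
tool_rot: [0.693, 0.138, 0.694, -0.138]
contact_force: [-10.3, 0.8, 18.7]
gripper_width: 0.001
```

Hard stop at z = 0.084, the height of a shut cover. Next I lift away and check.

>>> servo_tool(
  twist=[
    [0,0,0],
    [0,0,0],
    [0,0,0],
    [0,0,0],
    [0,0,0],
    [0,0,0],
    [0,0,0],
    [0,0,0],
  ],
  xyz=[
    [0,0,2],
    [0,0,4],
    [0,0,6],
    [0,0,6],
    [-2,-5,2],
    [-2,-5,0],
    [-2,-5,0],
    [-2,-5,0],
  ],
  fingers=[0,0,0,0,0,0,0,0],
)

```text
time: 14.15
tool_pos: [0.4313, -0.2334, 0.2803]
tool_rot: [0.694, 0.138, 0.693, -0.138]
contact_force: [1.4, 0.0, 0.4]
gripper_width: 0.001
```

>>> servo_tool(
  twist=[
    [0,0,0],
    [0,0,0],
    [0,0,0],
    [0,0,0],
  ],
  xyz=[
    [-2,-5,0],
    [-2,-5,0],
    [-2,-5,0],
    [0,0,0],
  ],
  fingers=[0,0,0,0],
)

```text
time: 14.65
tool_pos: [0.3706, -0.3845, 0.2797]
tool_rot: [0.693, 0.14, 0.694, -0.139]
contact_force: [0.7, -0.4, 0.1]
gripper_width: 0.001
```

```bash
python3 look.py f
python3 - <<'E'
from fit import *
f={c:cv2.imread(f"pics/f_{c}.png") for c in("top","side")}
T,cov,fl=model([.5271,.0075,1.178,0,0])
for c in f:
    a=f[c]
    for poly in([cov(0,-.122,.009),cov(.194,-.122,.009),cov(.194,.122,.009),cov(0,.122,.009)],[T([-.095,-.12,0]),T([-.095,.12,0]),T([.095,.12,0]),T([.095,-.12,0])]):
        cv2.polylines(a,[np.int32(proj(c,np.array(poly)).round())],True,(0,255,255),1)
o=[cv2.resize(f["side"][110:310,180:380],(400,400)),cv2.resize(f["top"][110:310,130:330],(400,400))]
cv2.imwrite("pics/f2.png",np.hstack(o))
E
```

```text
(no output)
```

View pics/f.png

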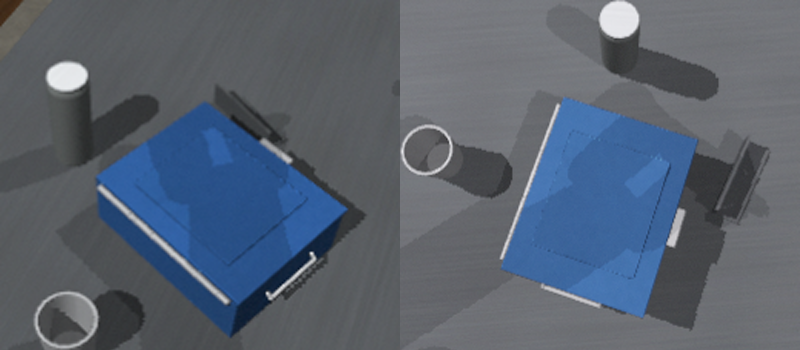

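View pics/f2.png

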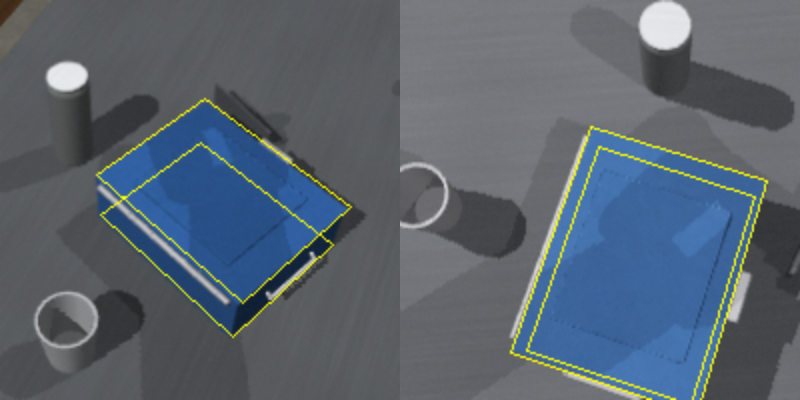

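The cover is flat and shut: its outline matches the predicted shut outline at the original case pose, within about 2 px. The can, cup and offcut look unmoved, and the arm is clear.

```bash
python3 -c "
from plant import job;print(job.job_done())"
```

```text
the job is handed in; nothing more can be done
None
```

I closed the case and handed the job in at about 15 s. No verdict was reported.

- **Flap:** I pushed it down with the closed fingertips while the cover still stood open. The tip stopped at z = 0.063 m under 17 N, which is the height of the flap lying flat. A picture afterwards showed it staying flat.
- **Cover:** I pushed it over from behind along its arc and pressed it to a hard stop at z = 0.084 m under about 19 N. That is the given height of the shut cover.
- **Last picture:** The cover lies within about 2 px of the outline predicted for a shut cover at the case's starting pose, so the case has barely moved, if at all. The can, cup and offcut look unmoved, and the arm is well clear.

No check failed or disagreed. The flap cannot be seen under the shut cover, so its final angle rests on the earlier picture and on the cover closing fully.

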